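# Lock the turntable and unscrew the paint jar's lid

## Robot

A 6-joint arm with a two-finger parallel gripper is mounted at the origin on the work surface. World frame = base frame: x ahead of the robot, y to its left, z up, the work surface at z = 0. Lengths are in m, angles in rad, forces in N, time in s.
With the tool pointing down it reaches from about 0.225 to 0.875 m from the base axis. Payload 3.4 kg.
Tool frame: the origin (TCP) lies at the very end of the fingers, on their centre line; the grasp point (between the pads) lies robot.pinch_z behind it (robot.pinch_z is the distance from the TCP to the grasp point, in m); z points along the fingers, y is the line along which they close (so a half turn about z gives the same grasp; the last joint's range is limited). The gripper opens to 85 mm and grips with 20 to 120 N. Pads are 22 mm wide; open, the fingers measure 114 mm over their backs; the gripper's body (76 mm by 85 mm) begins 54 mm behind the grasp point. The pads swing forward as they close: fully open they stand 13 mm farther back than shut.
Start: joints at [1.014, 0.276, 1.505, -0, 1.361, -0.121], TCP at [0.243, 0.521, 0.231] pointing down, gripper open.
Joint ranges: [-2.89, 2.89], [-0.75, 2.08], [0.22, 2.7], [-1.18, 4.32], [0.11, 2.71], [-2.7, 2.7]. Speed limits (rad/s): [2.57, 2.57, 3.14, 3.14, 3.14, 3.14].

## Interface

Orientations are given as a unit quaternion [w, x, y, z].
In Python, from plant import robot gives the robot as it stands. Calls block until the motion is done:
- robot.move_ptp(position, orientation): joint-space move of the TCP to a pose.
- robot.line_to(position, rotation=None, rate=0.15, contact_N=None): straight line of the TCP; rotation=None keeps the orientation; rate is the mean speed in m/s. With contact_N (N) it stops when the force on the tool has changed by that much, and returns True; else False.
- robot.set_joints(angles): joint-space move.
- robot.open_gripper() and robot.grab(f_grip=None): open the fingers fully, or close them until they stop; f_grip is the grip in N (None keeps the last).
- robot.sleep(seconds).
- robot.inverse_kinematics(position, orientation): joint angles nearest the present ones, or None.
- robot.observe(): the state.
- robot.camera(name): name is "side" or "top"; returns a dict with "frame" (480x640x3 uint8, red, green, blue), "fx", "fy", "cx", "cy" (pixels), "extrinsics" (4x4, takes a point from world to camera coordinates). Camera axes: x right, y down, z forward; pixel columns grow to the right and rows downward; lengths in m; the calibration is good to about 2 mm. A picture is of the moment at which its call begins. There is no depth.
A pose or a line that the arm cannot do raises robot.MotionError and nothing moves.
- robot.hand_in(): hands the job in; it is judged then, once.
The state is a dict: "time_s": time; "joint_positions": joint angles; "qd": joint speeds; "joint_torque": joint torques, N m; "tcp_pos": TCP position; "tcp_rot": TCP orientation; "wrist_force": force on the tool from outside, world axes, zero at the start; "moment": the same for the moment, N m; "width": opening from 0.0 (shut) to 1.0 (fully open); "finger_force": force on a finger pad.
Only numpy, scipy, OpenCV 4.12 (cv2) and the standard library are available. Lean on these libraries where they do the work, as an engineer would, in place of code of your own. Each camera call takes 0.05 s, during which the arm holds its last target. There are 200 camera calls.

## Task

The paint jar is clamped on a free-turning turntable: lift the flat locking plate out of its wooden rest, slide it fully down into the slot of the jar stand so that the turntable is braced, and let go of it. Then unscrew the tight lid gently (anticlockwise from above), stop turning as soon as its threads come free, lift it straight up and finish while still holding it level, about 2 cm clear above the jar's mouth, with the plate still fully home. Leave the cyclists, the rinse cup and the small paint pot alone.

Things in the scene. Friction and masses are not known exactly. Their poses are not given: they have to be found in the camera images.
- stand: Grey fixed jar stand. Origin: on the bench under the jar's axis, z up. A round base (radius 62, 12 mm high) carries the turntable with the jar; along the stand's own +x lies the slotted bracket (58 to 112 mm from the axis, walls up to z = 52 mm, sloping lead-ins up to z = 58 mm).
- slot (a point): Centre of the slot's floor in the stand, 12 mm above the bench, 69.5 mm from the jar's axis along the stand's x; axes as the stand's. Slot 10 mm wide (y), 61 long (x), open on top. It takes the plate upright, plate's x along stand's x, either way round; the plate's inner end drops into the turntable's fork (12 mm gap, tops at z = 34). Plate home: its origin is here, its top at z = 86.
- turntable (a joint): Turn of the turntable and jar about the vertical axis (rad, anticlockwise from above positive). Starts at 0 with its fork in line with the slot; turns freely (0.03 N m) until the plate is in the slot, then has about 0.04 rad of play either way.
- jar_mouth (a point): Centre of the rim of the jar's neck, 101.5 mm above the bench, on the turntable's axis. White plastic jar: body radius 30, from z = 30 to its shoulder at z = 88 mm, neck 34 mm across and 13.5 mm high.
- lid: Round metal screw lid with fine ribs, 52 mm across, 28 high, about 60 g, loose; origin at the centre of its lower edge, z up. Screwed on, its lower edge is 91.5 mm above the bench (10 below the jar's mouth), and its x points 60 degrees (within 6) clockwise of the stand's x. A springy seal presses it up with about 10 N: it turns at some 0.3 N m. Grip it from above across any diameter.
- plate: Flat plain steel locking plate, 55 (x) by 8 (y) by 74 mm (z), about 150 g, loose, standing upright on its 55 x 8 edge in the wooden rest, its lower edge 10 mm above the bench and its top at 84 mm. Origin: centre of its lower edge face. Grip it across its 8 mm thickness near the top.
- rest: Fixed wooden rest block, 90 (x) by 50 (y) by 28 mm high, with a groove 12 mm wide and 58 mm long along its x, 18 mm deep. Origin under its centre on the bench.
- cyclist_a: Bare metal cyclist figure, base 74 by 26 mm, 80 mm high, loose; bystander. Origin under its base.
- cyclist_b: The same kind of cyclist figure; bystander.
- rinse_cup: White cup, 72 mm across, 75 mm high, loose; bystander. Origin under its centre.
- paint_pot: Small closed paint pot, 40 mm across, 45 mm high, loose; bystander. Origin under its centre.
- lid_top (a point): Centre of the lid's top, about 119.5 mm above the bench when screwed on. Quick thread with three lugs inside the lid: turned anticlockwise from above, relative to the jar, the lid comes free after about 53 degrees (47 to 59 as the start varies); at 86 to 98 degrees it strikes the next thread. About 74 degrees, and 3 more for the turntable's play, is right.

How it is judged:
By the outcome, as a careful person would: the job done as asked, in the order asked, and still so for the second after the job is handed in, while the arm keeps its last pose, push and grip.
It also fails if it takes over 53 s, if anything falls off the work surface, if the arm or the gripper's body presses on something with over 40 N, if the wrist force passes 120 N, or if a joint passes its speed limit or range.

## Working session

There is one attempt and no reset: what is moved stays moved. The work goes in short steps, each a Python script; the robot and the scene stay as the last script left them, time stands still between calls to the robot, and variables do not carry over. Pictures are saved under pics/ and viewed, at most 10 in all, crops included, and the job is handed in when it is done.

```bash
mkdir -p pics; ls
python3 - <<'E'
from plant import robot
import cv2
for n in("side","top"):
    c=robot.camera(n); cv2.imwrite(f"pics/{n}0.png",c["frame"][:,:,::-1]); print(n,c["fx"],c["fy"],c["cx"],c["cy"],c["extrinsics"].tolist() if hasattr(c["extrinsics"],'tolist') else c["extrinsics"])
o=robot.observe(); print(o, robot.pinch_z)
E
```

```text
pics
plant.py
side 550.6307117508484 550.6307117508484 317.87078619967986 247.89569627585624 [[0.9672390238877343, -0.25307332294133994, -0.02006399472018383, -0.553037087710324], [-0.19402468955483484, -0.6859570669133179, -0.7012968859155359, 0.16542306517319247], [0.1637164943182368, 0.682214625735264, -0.7125869167484344, 1.2021193156310068], [0.0, 0.0, 0.0, 1.0]]
top 435.8019083133186 435.8019083133186 316.52488708869816 242.9336653499446 [[-0.012720390543760961, -0.9999177806415511, -0.0016197596392243444, -0.006584681377287592], [-0.9772289649518074, 0.012774853773240355, -0.21180262786446155, 0.5603516021968158], [0.21180590578081962, -0.0011113361089209268, -0.9773111189423865, 0.8016633118303806], [0.0, 0.0, 0.0, 1.0]]
{'time_s': 0.1, 'joint_positions': array([ 1.01398237e+00,  2.76571974e-01,  1.50602796e+00,  7.21692975e-07,
        1.36071783e+00, -1.21006109e-01]), 'qd': array([ 0.00093335, -0.0001919 , -0.00106186, -0.00263143, -0.00015835,
       -0.00047081]), 'joint_torque': array([ 9.07075155e-04, -4.17698371e+01, -2.46405262e+01, -2.06428008e-04,
        5.82543624e-03, -1.12963957e-05]), 'tcp_pos': array([0.24248242, 0.52083695, 0.23049475]), 'tcp_rot': array([-2.87097301e-04,  2.16183586e-01,  9.76352351e-01, -8.13373689e-04]), 'wrist_force': array([ 0.45185151, -1.75581402, -0.04939959]), 'moment': array([ 0.04306129, -0.00751482,  0.00732609]), 'finger_force': 0.0, 'width': 0.9996877216533651} 0.0187
```

View pics/top0.png

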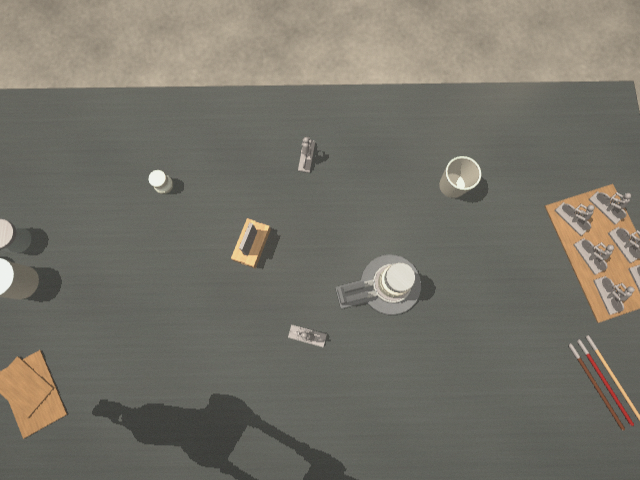

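View pics/side0.png

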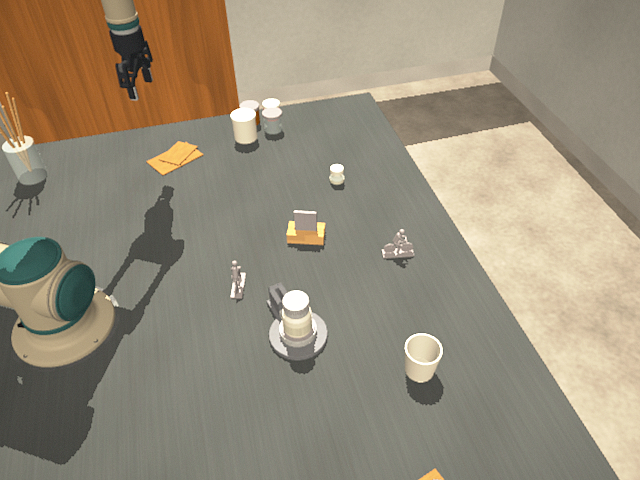

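Top: rest/plate at ~(250,243), bracket at (355,292), lid at (400,276). Side: plate (305,220), bracket (280,298), lid (295,303). Next, an enlarged crop.

Run:
```python
import cv2,numpy as np
t=cv2.imread("pics/top0.png");s=cv2.imread("pics/side0.png")
def tile(im,x0,y0,w=100,h=75):
    c=cv2.resize(im[y0:y0+h,x0:x0+w],(400,300),interpolation=cv2.INTER_CUBIC)
    c=cv2.convertScaleAbs(c,alpha=1.2,beta=10)
    for i in range(0,w,10):
        L=12 if (x0+i)%50==0 else 5
        cv2.line(c,(i*4,0),(i*4,L),(0,255,0),1); 
    for i in range(0,h,10): cv2.line(c,(0,i*4),(6,i*4),(0,255,0),1)
    cv2.putText(c,f"{x0},{y0}",(300,290),0,.45,(0,255,255),1)
    return c
a=np.vstack([np.hstack([tile(t,200,205),tile(t,330,250)]),np.hstack([tile(s,255,190),tile(s,250,283)])])
cv2.imwrite("pics/crop.png",a)
```

```text
(no output)
```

View pics/crop.png

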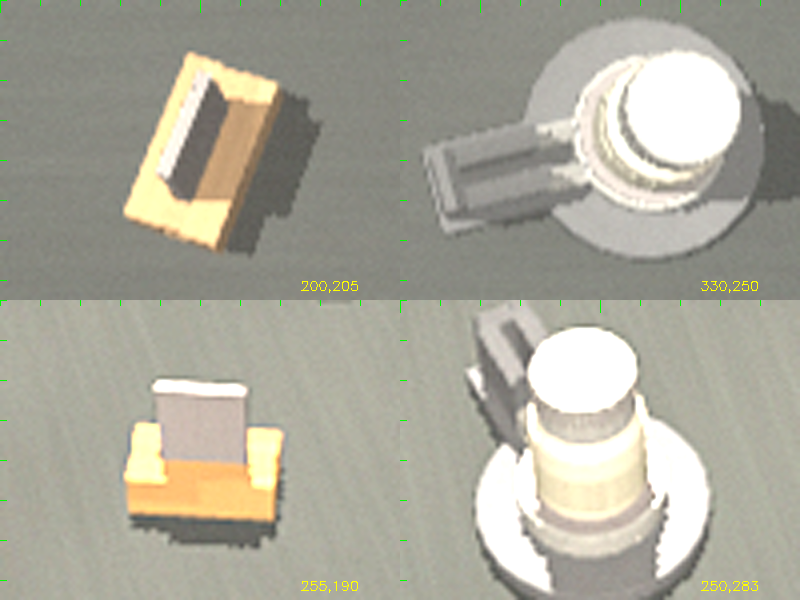

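Plate's top face: top view ends (250.9,222.9)/(240.1,249.1), side view ends (316.2,212.1)/(293.1,211.2). Lid top: top view (400.4,276.5), side view (295.2,300.0). Now I triangulate and overlay the models at higher zoom.

```bash
cat > h.py <<'E'
import numpy as np, cv2
K={"side":(550.6307117508484,317.87078619967986,247.89569627585624,np.array([[0.9672390238877343,-0.25307332294133994,-0.02006399472018383,-0.553037087710324],[-0.19402468955483484,-0.6859570669133179,-0.7012968859155359,0.16542306517319247],[0.1637164943182368,0.682214625735264,-0.7125869167484344,1.2021193156310068]])),
"top":(435.8019083133186,316.52488708869816,242.9336653499446,np.array([[-0.012720390543760961,-0.9999177806415511,-0.0016197596392243444,-0.006584681377287592],[-0.9772289649518074,0.012774853773240355,-0.21180262786446155,0.5603516021968158],[0.21180590578081962,-0.0011113361089209268,-0.9773111189423865,0.8016633118303806]]))}
def P(n):
    f,cx,cy,E=K[n]; return np.array([[f,0,cx],[0,f,cy],[0,0,1]])@E
def proj(n,X):
    q=np.c_[np.atleast_2d(X),np.ones(len(np.atleast_2d(X)))]@P(n).T; return q[:,:2]/q[:,2:]
def tri(pt,ps):
    X=cv2.triangulatePoints(P("top"),P("side"),np.array(pt,float).reshape(2,1),np.array(ps,float).reshape(2,1)).ravel(); X=X[:3]/X[3]
    r=np.r_[proj("top",X)[0]-pt,proj("side",X)[0]-ps]; return X,r
def onz(n,p,z):
    M=P(n); A=np.c_[M[:,0],M[:,1],-np.array([p[0],p[1],1.])]; s=np.linalg.solve(A,-(M[:,2]*z+M[:,3])); return s[:2]
E
python3 - <<'E'
from h import *
np.set_printoptions(precision=4,suppress=True)
for nm,a,b in [("far",(250.9,222.9),(316.2,212.1)),("near",(240.1,249.1),(293.1,211.2)),("platec",(245.5,236),(304.6,211.6)),("lid",(400.4,276.5),(295.2,300.))]:
    print(nm,*tri(a,b))
print("base",onz("top",(390.6,284.1),.012))
print("rest edge",[onz("top",(200+x/4-.4,205+y/4-.4),.028) for x,y in [(190,52),(125,213),(283,88)]])
print("bracket outer corners",[onz("top",(330+x/4-.4,250+y/4-.4),.058) for x,y in [(24,148),(40,212)]])
t=cv2.imread("pics/top0.png");s=cv2.imread("pics/side0.png")
def z(im,x0,y0,w=40,h=30,k=10):
    c=cv2.resize(im[y0:y0+h,x0:x0+w],(w*k,h*k),interpolation=cv2.INTER_CUBIC)
    c=cv2.normalize(c,None,0,255,cv2.NORM_MINMAX)
    c=cv2.convertScaleAbs(c,alpha=1.6)
    for i in range(0,w,5): cv2.line(c,(i*k,0),(i*k,8),(0,255,0),1)
    for i in range(0,h,5): cv2.line(c,(0,i*k),(8,i*k),(0,255,0),1)
    return c
cv2.imwrite("pics/z.png",np.vstack([np.hstack([z(t,335,278),z(s,263,283,40,30)]),np.hstack([z(t,232,218,40,30),z(s,285,202,40,30)])]))
E
```

```text
far [0.5984 0.1135 0.0812] [-0.0118 -0.5703 -0.2693  0.1089]
near [0.5463 0.1335 0.0799] [-0.0056 -0.325  -0.1534  0.0544]
platec [0.5722 0.1236 0.0807] [-0.0092 -0.4911 -0.2318  0.0879]
lid [ 0.4844 -0.1651  0.1167] [-0.0045 -0.3754 -0.2074  0.062 ]
base [ 0.4824 -0.1644]
rest edge [array([0.6229, 0.1298]), array([0.5383, 0.1611]), array([0.603 , 0.0813])]
bracket outer corners [array([ 0.4735, -0.0497]), array([ 0.4426, -0.0567])]
```

View pics/z.png

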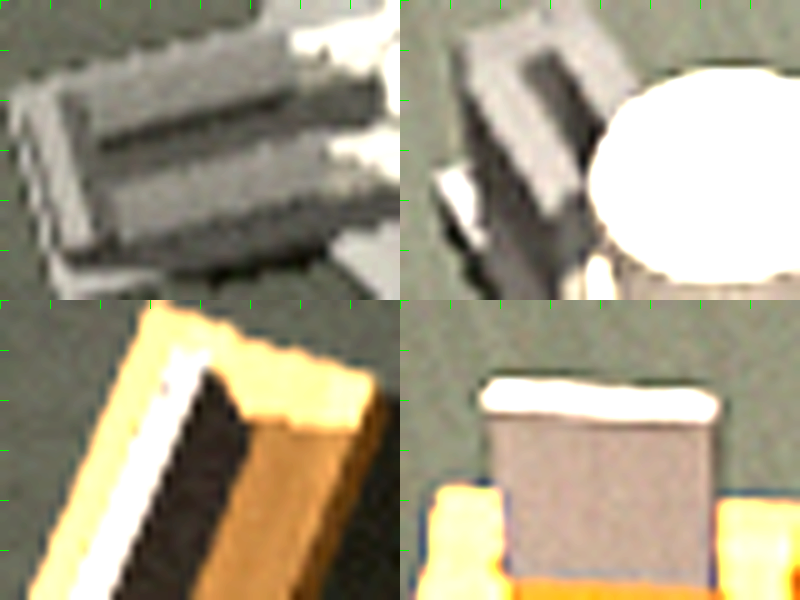

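```bash
cat > fit.py <<'E'
from h import *
from scipy.optimize import least_squares
np.set_printoptions(precision=4,suppress=True)
zt=lambda x0,y0,u,v,k=10.:np.array([x0+u/k-.45,y0+v/k-.45])
def S(p,r,y,z): c,s=np.cos(p[2]),np.sin(p[2]); return [p[0]+c*r-s*y,p[1]+s*r+c*y,z]
obs=[("top",0,0,.1195,np.array([400.4,276.5])),("side",0,0,.1195,np.array([295.2,300.])),("top",0,0,.012,np.array([390.6,284.1])),
 ("top",.112,0,.052,zt(335,278,36,172)),("top",.099,0,.052,zt(335,278,102,162)),("top",.062,0,.052,zt(335,278,300,119)),("side",.1,0,.052,zt(263,283,142,57))]
pl=[("top",.0275,(250.9,222.9)),("top",-.0275,(240.1,249.1)),("side",.0275,(316.2,212.1)),("side",-.0275,(293.1,211.2))]
def res(q):
    o={"top":q[6:8],"side":q[8:10]}; r=[]
    for n,a,b,z,p in obs: r+=list(proj(n,S(q[:3],a,b,z))[0]+o[n]-p)
    for n,a,p in pl: r+=list(proj(n,S(q[3:6],a,0,.084))[0]+o[n]-p)
    return np.r_[r,q[6:10]/2]
f=least_squares(res,[.484,-.165,1.8,.572,.1236,-.36,0,0,0,0]); q=f.x
if __name__=="__main__":
    print(q,np.degrees(q[[2,5]])); print(f.fun.reshape(-1,2))
    a=[]
    for n,f0,x0,y0 in [("top","top0",335,265),("side","side0",262,280)]:
        k=8;im=cv2.imread(f"pics/{f0}.png")[y0:y0+45,x0:x0+50]; c=cv2.convertScaleAbs(cv2.resize(im,None,fx=k,fy=k,interpolation=cv2.INTER_CUBIC),alpha=1.5)
        o=q[6:8] if n=="top" else q[8:10]
        def d(pts,col): cv2.polylines(c,[np.round((proj(n,[S(q,*t) for t in pts])+o-[x0,y0]+.45)*k).astype(int)],True,col,1)
        d([(.039,-.005,.052),(.1,-.005,.052),(.1,.005,.052),(.039,.005,.052)],(0,0,255))
        d([(.058,-.012,.052),(.112,-.012,.052),(.112,.012,.052),(.058,.012,.052)],(0,255,0))
        d([(.026*np.cos(t),.026*np.sin(t),.1195) for t in np.linspace(0,6.28,40)],(255,0,255))
        d([(.062*np.cos(t),.062*np.sin(t),.012) for t in np.linspace(0,6.28,40)],(255,255,0))
        a.append(c)
    cv2.imwrite("pics/ov.png",np.hstack(a))
E
python3 fit.py
```

```text
[ 0.4837 -0.1656  1.7964  0.5716  0.1221 -0.3578 -0.4215  0.5067  0.5072
  0.5429] [102.927  -20.4991]
[[ 0.1653  0.298 ]
 [-0.0619 -0.042 ]
 [ 0.1085 -0.1114]
 [ 0.513   0.3128]
 [ 0.3832 -0.268 ]
 [-1.0542 -0.4545]
 [-0.18   -0.0773]
 [-0.123   0.0806]
 [ 0.1124  0.0159]
 [-0.0998  0.1474]
 [ 0.2149 -0.1638]
 [-0.2107  0.2533]
 [ 0.2536  0.2715]]
```

View pics/ov.png

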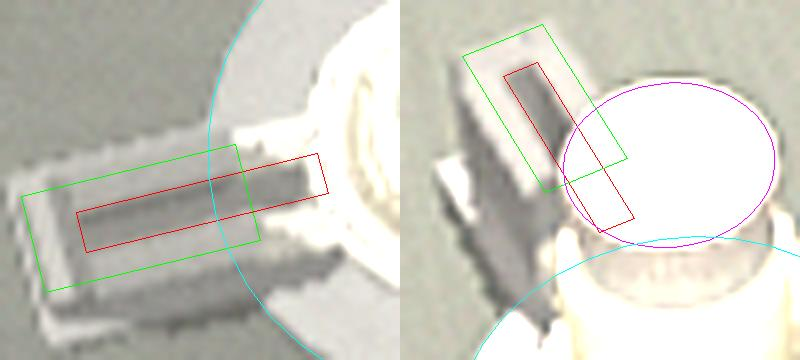

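```bash
python3 - <<'E'
s=open('fit.py').read()
s=s.replace(',("top",.099,0,.052,zt(335,278,102,162)),("top",.062,0,.052,zt(335,278,300,119))','')
s=s.replace("    return np.r_[r,q","""    for n,y,pts in lips:
        A,B=[proj(n,S(q[:3],a,y,.052))[0]+o[n] for a in(.1,.06)]; d=(B-A)/np.linalg.norm(B-A)
        for p in pts: r.append(d[0]*(p-A)[1]-d[1]*(p-A)[0])
    return np.r_[r,q""")
s=s.replace("def res(","""lips=[("top",sg*.005,[zt(335,278,*a) for a in L]) for sg,L in [(-1,[(105,140),(285,97)]),(1,[(105,185),(330,140)]),(-3.2,[(10,95),(300,30)]),(3.2,[(60,250),(330,195)])]]+[("side",sg*.005,[zt(263,283,*a) for a in L]) for sg,L in[(1,[(125,65),(185,190)]),(-1,[(160,50),(205,120)])]]
def res(""",1)
s=s.replace("f.fun.reshape(-1,2)","f.fun")
open('fit.py','w').write(s)
E
python3 fit.py
```

```text
[ 0.4832 -0.1656  1.7915  0.5717  0.122  -0.3578 -0.5241  0.577   0.4445
  0.5681] [102.6441 -20.4991]
[ 0.1104  0.6304 -0.3542  0.0571  0.0469  0.191   0.3779  0.3517 -0.2454
 -0.069  -0.152   0.0797  0.0847  0.0131 -0.0907  0.1994  0.2225 -0.112
  0.6384  0.6362 -0.1442  0.717  -0.2938  0.1004 -0.5787  0.3747 -0.5385
  0.8151  0.152  -0.0108 -0.2621  0.2885  0.2222  0.2841]
```

```bash
cat >> h.py <<'E'
from scipy.spatial.transform import Rotation as Ro
from plant import robot
AX=np.array([.4832,-.1656]); YAW=1.7915; PL=np.array([.5717,.122]); PY=-.3578
def quat(phi):
    c,s=np.cos(phi),np.sin(phi); R=np.array([[-s,c,0],[c,s,0],[0,0,-1]]).T
    R=np.c_[[-s,c,0],[c,s,0],[0,0,-1]]; return Ro.from_matrix(R).as_quat()[[3,0,1,2]]
def phi_now():
    R=Ro.from_quat(np.array(robot.observe()["tcp_rot"])[[1,2,3,0]]).as_matrix(); return np.arctan2(R[1,1],R[0,1])
def st(t=""):
    o=robot.observe(); print(t,"t%.2f"%o["time_s"],"tcp",np.round(o["tcp_pos"],4),"phi%.1f"%np.degrees(phi_now()),"F",np.round(o["wrist_force"],1),"M",np.round(o["moment"],2),"w%.3f ff%.1f"%(o["width"],o["finger_force"]),"j6 %.2f"%o["joint_positions"][5],flush=True)
    return o
def slot(r): return AX+r*np.array([np.cos(YAW),np.sin(YAW)])
E
python3 - <<'E'
from h import *
for nm,xy,z,ph in [("plate",PL,.0615,PY+np.pi/2),("slot",slot(.0695),.0635,YAW+np.pi/2)]+[("lid%d"%d,AX,.095,YAW+np.radians(d)) for d in range(-90,180,15)]:
    for k in(-1,0,1):
        j=robot.inverse_kinematics([*xy,z],quat(ph+k*np.pi))
        print(nm,round(np.degrees(ph+k*np.pi)),None if j is None else np.round(j[[0,3,5]],2)) if k!=1 or 1 else 0
st()
E
```

```text
plate -111 [ 0.09 -0.    2.02]
plate 69 [ 0.09 -0.   -1.12]
plate 249 [ 0.09 -0.    2.02]
slot 13 [-0.35 -0.   -0.57]
slot 193 [-0.35 -0.    2.57]
slot 373 [-0.35 -0.   -0.57]
lid-90 -167 [-0.47 -0.    2.45]
lid-90 13 [-0.47 -0.   -0.69]
lid-90 193 [-0.47 -0.    2.45]
lid-75 -152 [-0.47 -0.    2.19]
lid-75 28 [-0.47 -0.   -0.95]
lid-75 208 [-0.47 -0.    2.19]
lid-60 -137 [-0.47 -0.    1.93]
lid-60 43 [-0.47 -0.   -1.21]
lid-60 223 [-0.47 -0.    1.93]
lid-45 -122 [-0.47 -0.    1.67]
lid-45 58 [-0.47 -0.   -1.47]
lid-45 238 [-0.47 -0.    1.67]
lid-30 -107 [-0.47 -0.    1.41]
lid-30 73 [-0.47 -0.   -1.73]
lid-30 253 [-0.47 -0.    1.41]
lid-15 -92 [-0.47 -0.    1.15]
lid-15 88 [-0.47 -0.   -2.  ]
lid-15 268 [-0.47 -0.    1.15]
lid0 -77 [-0.47 -0.    0.88]
lid0 103 [-0.47 -0.   -2.26]
lid0 283 [-0.47 -0.    0.88]
lid15 -62 [-0.47 -0.    0.62]
lid15 118 [-0.47 -0.   -2.52]
lid15 298 [-0.47 -0.    0.62]
lid30 -47 [-0.47 -0.    0.36]
lid30 133 None
lid30 313 [-0.47 -0.    0.36]
lid45 -32 [-0.47 -0.    0.1 ]
lid45 148 None
lid45 328 [-0.47 -0.    0.1 ]
lid60 -17 [-0.47 -0.   -0.16]
lid60 163 None
lid60 343 [-0.47 -0.   -0.16]
lid75 -2 [-0.47 -0.   -0.43]
lid75 178 None
lid75 358 [-0.47 -0.   -0.43]
lid90 13 [-0.47 -0.   -0.69]
lid90 193 [-0.47 -0.    2.45]
lid90 373 [-0.47 -0.   -0.69]
lid105 28 [-0.47 -0.   -0.95]
lid105 208 [-0.47 -0.    2.19]
lid105 388 [-0.47 -0.   -0.95]
lid120 43 [-0.47 -0.   -1.21]
lid120 223 [-0.47 -0.    1.93]
lid120 403 [-0.47 -0.   -1.21]
lid135 58 [-0.47 -0.   -1.47]
lid135 238 [-0.47 -0.    1.67]
lid135 418 [-0.47 -0.   -1.47]
lid150 73 [-0.47 -0.   -1.73]
lid150 253 [-0.47 -0.    1.41]
lid150 433 [-0.47 -0.   -1.73]
lid165 88 [-0.47 -0.   -2.  ]
lid165 268 [-0.47 -0.    1.15]
lid165 448 [-0.47 -0.   -2.  ]
 t0.10 tcp [0.2425 0.5208 0.2305] phi65.0 F [ 0.5 -1.8 -0. ] M [ 0.04 -0.01  0.01] w1.000 ff0.0 j6 -0.12
```

Run:
```python
from h import *
q=quat(PY+np.pi/2)
robot.move_ptp([*PL,.15],q); st("above")
c=robot.camera("side")["frame"]; cv2.imwrite("pics/a1.png",c[:,:,::-1])
hit=robot.line_to([*PL,.0615],rate=.15,contact_N=8); st(f"down {hit}")
if not hit:
    robot.grab(50); st("grab")
    c=robot.camera("side")["frame"]; t=robot.camera("top")["frame"]
    f=lambda c,x,y:cv2.resize(c[y:y+100,x:x+100,::-1],(400,400),interpolation=cv2.INTER_CUBIC)
    cv2.imwrite("pics/g.png",np.hstack([f(c,255,150),f(t,200,190)]))
```

```text
above t1.99 tcp [0.5715 0.123  0.1502] phi69.6 F [0.7 0.2 0.1] M [-0.03  0.01 -0.02] w1.000 ff0.0 j6 -1.12
down False t2.78 tcp [0.5724 0.1223 0.0621] phi69.5 F [0.  0.5 0.6] M [-0.02  0.04  0.01] w1.003 ff0.0 j6 -1.12
grab t3.48 tcp [0.572  0.1221 0.0618] phi69.5 F [0.5 0.3 1. ] M [ 0.03 -0.    0.01] w0.082 ff51.1 j6 -1.12
```

View pics/g.png

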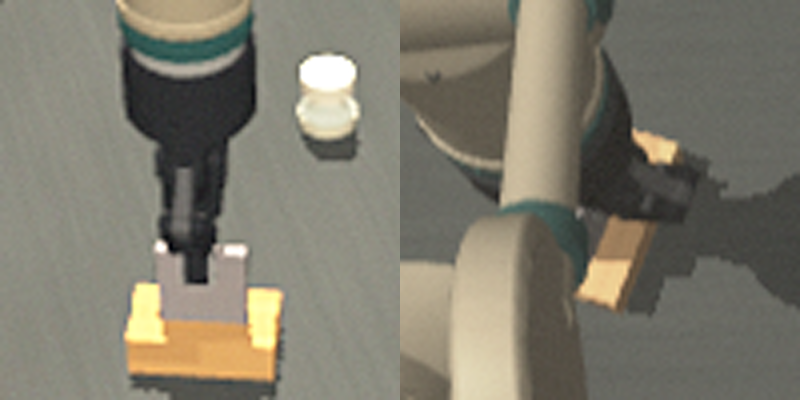

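Picture: pad at (197,260) in the crop, plate spanning 158–247, so held within about 1 mm of centre and upright. Lift and move above the slot.

Run:
```python
from h import *
robot.line_to([*PL,.20],rate=.2); st("lift")
s=slot(.0695); robot.move_ptp([*s,.20],quat(YAW-np.pi/2)); robot.line_to([*s,.132],rate=.15); st("above slot")
c=robot.camera("side")["frame"]; t=robot.camera("top")["frame"]
cv2.imwrite("pics/s1.png",c[:,:,::-1]);cv2.imwrite("pics/t1.png",t[:,:,::-1])
f=lambda c,x,y,w:cv2.resize(c[y:y+int(w*1.2),x:x+w,::-1],(400,480),interpolation=cv2.INTER_CUBIC)
cv2.imwrite("pics/ab.png",np.hstack([f(c,245,230,80),f(t,330,230,80)]))
```

```text
lift t4.42 tcp [0.5706 0.1219 0.1986] phi69.5 F [-0.2  0.3 -0.9] M [ 0.    0.03 -0.05] w0.086 ff50.7 j6 -1.12
above slot t5.97 tcp [ 0.4689 -0.0973  0.1323] phi12.7 F [-0.   0.8 -0.1] M [-0.03 -0.04 -0.  ] w0.088 ff50.6 j6 -0.57
```

View pics/ab.png

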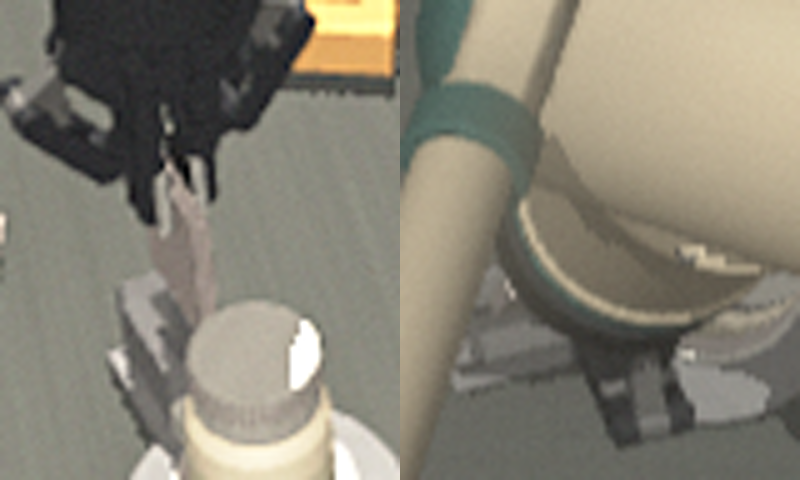

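Run:
```python
from h import *
s=slot(.0705)
for z in (.112,.100,.085,.066):
    hit=robot.line_to([*s,z],rate=.06,contact_N=8); o=st(f"{z} {hit}")
    if hit: break
```

```text
0.112 False t6.56 tcp [ 0.4674 -0.0967  0.1116] phi12.6 F [-0.6  1.  -0.7] M [ 0.01 -0.    0.04] w0.080 ff50.7 j6 -0.57
0.1 False t6.91 tcp [ 0.4675 -0.0967  0.0995] phi12.6 F [ 0.4  0.3 -0.9] M [-0.02 -0.01 -0.01] w0.081 ff50.7 j6 -0.57
0.085 False t7.31 tcp [ 0.4675 -0.0967  0.0845] phi12.6 F [-0.2  0.9 -1.5] M [-0.01 -0.07  0.06] w0.083 ff50.7 j6 -0.57
0.066 False t7.78 tcp [ 0.4676 -0.0967  0.0656] phi12.6 F [ 0.9  0.7 -1.4] M [ 0.07 -0.16  0.04] w0.081 ff50.6 j6 -0.57
```

Run:
```python
from h import *
s=slot(.0705)
print(robot.line_to([*s,.0595],rate=.03,contact_N=8)); o=st("floor")
robot.open_gripper(); st("open")
robot.line_to([*o["tcp_pos"][:2],.17],rate=.15); 
robot.move_ptp([*slot(.2),.28],quat(YAW-np.pi/2)); st("clear")
c=robot.camera("side")["frame"]; t=robot.camera("top")["frame"]
cv2.imwrite("pics/s2.png",c[:,:,::-1]);cv2.imwrite("pics/t2.png",t[:,:,::-1])
f=lambda c,x,y,w:cv2.resize(c[y:y+int(w*1.2),x:x+w,::-1],(400,480),interpolation=cv2.INTER_CUBIC)
cv2.imwrite("pics/in.png",np.hstack([f(c,255,265,70),f(t,335,240,80)]))
```

```text
True
floor t7.98 tcp [ 0.4685 -0.0969  0.0636] phi12.6 F [-0.3  0.6  2.9] M [ 0.16 -0.07  0.02] w0.084 ff51.6 j6 -0.57
open t8.72 tcp [ 0.4677 -0.0967  0.0628] phi12.6 F [ 0.7 -0.5 -0.4] M [ 0.03  0.04 -0.01] w1.002 ff0.0 j6 -0.57
clear t10.30 tcp [0.4391 0.0291 0.2787] phi12.7 F [ 0.6  0.7 -0.8] M [-0.03  0.03  0.  ] w0.999 ff0.0 j6 -0.31
```

View pics/in.png

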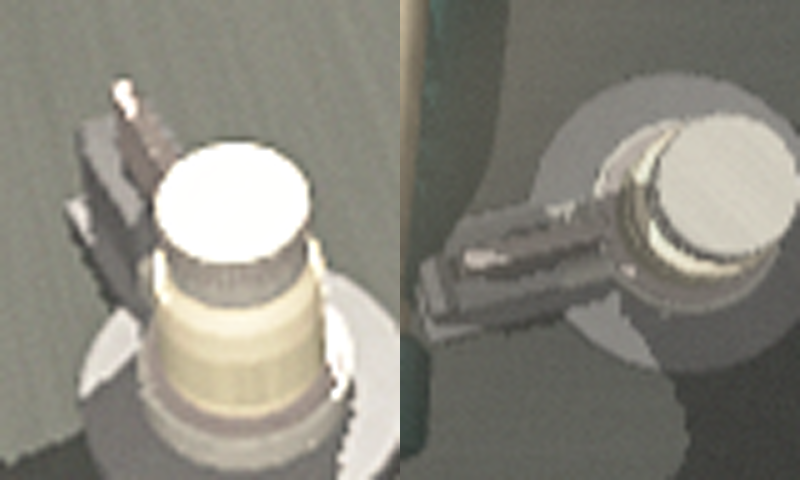

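Picture: plate sits upright in the slot (its top just clears the bracket), and contact came at z=0.0636 vs 0.0638 expected. Next: grip the lid.

Run:
```python
from h import *
q=quat(np.radians(8))
robot.move_ptp([*AX,.19],q); hit=robot.line_to([*AX,.0905],rate=.12,contact_N=8); st(f"down {hit}")
if not hit:
    robot.grab(40); st("grab40"); robot.grab(70); o=st("grab70")
    c=robot.camera("side")["frame"]; cv2.imwrite("pics/l.png",cv2.resize(c[250:350,240:350,::-1],(660,600),interpolation=cv2.INTER_CUBIC))
```

```text
down False t12.26 tcp [ 0.4839 -0.1656  0.0913] phi8.0 F [ 0.7 -0.2  0.1] M [ 0.    0.02 -0.08] w1.000 ff0.0 j6 -0.61
grab40 t12.67 tcp [ 0.4846 -0.1659  0.0916] phi8.0 F [0.9 1.3 5. ] M [ 0.22 -0.29  0.07] w0.595 ff40.9 j6 -0.61
grab70 t12.88 tcp [ 0.4845 -0.1659  0.0917] phi8.0 F [0.7 1.2 6.9] M [ 0.22 -0.25  0.01] w0.589 ff71.2 j6 -0.61
```

View pics/l.png

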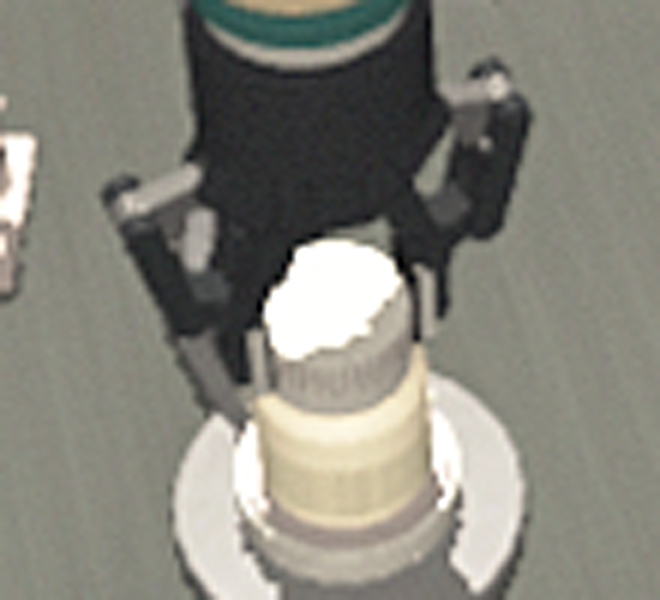

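Lid is squarely between the pads, with its top at the crop's (335,295). Turning in small steps.

```bash
cat > turn.py <<'E'
from h import *
import sys
def turn(degs,z,xy=(.4845,-.1658)):
    for d in degs:
        robot.line_to([*xy,z],rotation=quat(np.radians(d)),rate=.05); st(f"{d}")
E
python3 - <<'E'
from turn import *
turn([13,18,23],.0912)
E
```

```text
13 t13.18 tcp [ 0.4847 -0.166   0.0918] phi12.9 F [-0.2  0.5  5.5] M [ 0.14 -0.11  0.03] w0.584 ff72.6 j6 -0.69
18 t13.43 tcp [ 0.4848 -0.1661  0.0918] phi17.9 F [0.3 0.3 6.3] M [ 0.12 -0.1   0.05] w0.587 ff72.6 j6 -0.78
23 t13.68 tcp [ 0.4849 -0.1662  0.0918] phi22.9 F [-0.1 -0.4  5.2] M [ 0.13 -0.04  0.01] w0.585 ff72.6 j6 -0.87
```

Run:
```python
from h import *
t=robot.camera("top")["frame"];c=robot.camera("side")["frame"]; cv2.imwrite("pics/s3.png",c[:,:,::-1])
f=lambda c,x,y,w:cv2.resize(c[y:y+w,x:x+w],(400,400),interpolation=cv2.INTER_CUBIC)
b=cv2.imread("pics/l.png")
cv2.imwrite("pics/m.png",np.hstack([f(c[:,:,::-1],255,280,75),f(cv2.imread("pics/s2.png"),255,280,75)]))
st()
```

```text
t13.78 tcp [ 0.4849 -0.1662  0.0918] phi22.9 F [0.3 1.1 5.4] M [ 0.07 -0.09  0.06] w0.586 ff72.6 j6 -0.86
```

View pics/m.png

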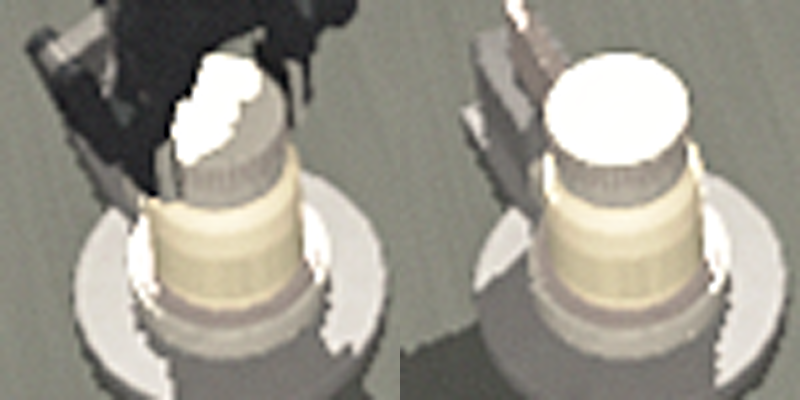

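Run:
```python
from turn import *
def avg(t):
    A=[]
    for _ in range(6):
        robot.sleep(.02); o=robot.observe(); A.append([o["moment"][2],o["joint_torque"][5],np.degrees(phi_now())])
    print(t,np.round(np.mean(A,0),4))
avg("rest")
for d in (24,25,27):
    robot.line_to([.4845,-.1658,.0912],rotation=quat(np.radians(d)),rate=.05); avg(d)
st()
```

```text
rest [ 0.0261  0.0296 22.8734]
24 [2.61000e-02 9.20000e-03 2.38694e+01]
25 [1.88000e-02 1.01000e-02 2.48692e+01]
27 [4.60000e-02 2.57000e-02 2.68751e+01]
 t14.93 tcp [ 0.4849 -0.1663  0.0918] phi26.9 F [0.7 1.2 5.4] M [ 0.04 -0.09  0.05] w0.587 ff72.6 j6 -0.93
```

Run:
```python
import numpy as np
from fit import *
from h import st
for z in (.086,.090,.1): print(z,[(r,*(proj("side",S(q,r,0,z))[0]+q[8:10]),*(proj("top",S(q,r,0,z))[0]+q[6:8])) for r in (.043,.070,.098)])
print(tri((347.4,291.5),(276.7,280.2)), S(q,.098,0,.086))
from plant import robot
t2=cv2.imread("pics/t2.png").astype(int).mean(2);s2=cv2.imread("pics/s2.png").astype(int).mean(2)
t=robot.camera("top")["frame"].astype(int).mean(2);s=robot.camera("side")["frame"].astype(int).mean(2)
for nm,a,x0,y0 in (("t2",t2,336,264),("t3",t,336,264),("s2",s2,262,276),("s3",s,262,276)):
    print(nm,x0,y0)
    for r in a[y0:y0+(50 if nm[0]=="t" else 74):2,x0:x0+72:2]: print(" ".join("%2d"%(v/10) for v in r))
```

```text
0.086 [(0.043, np.float64(286.6505230929354), np.float64(296.05834291182396), np.float64(375.0830410540077), np.float64(284.8339054293542)), (0.07, np.float64(281.1942070350519), np.float64(287.2586364922922), np.float64(361.1608577608309), np.float64(288.15974528607853)), (0.098, np.float64(275.7035271105924), np.float64(278.4035095410132), np.float64(346.6768363413458), np.float64(291.6198014215397))]
0.09 [(0.043, np.float64(286.53166761367527), np.float64(294.81277524968493), np.float64(375.36324995653075), np.float64(284.5788379585167)), (0.07, np.float64(281.06356670213773), np.float64(286.0096715427018), np.float64(361.37455709790015), np.float64(287.9202696634364)), (0.098, np.float64(275.56143865661227), np.float64(277.1517875026209), np.float64(346.82111847043643), np.float64(291.39660027823055))]
0.1 [(0.043, np.float64(286.2318917475378), np.float64(291.6712194116623), np.float64(376.07568741449035), np.float64(283.930323157968)), (0.07, np.float64(280.73411041859777), np.float64(282.8599601068453), np.float64(361.91790697952655), np.float64(287.31138124572055)), (0.098, 
[... 13017 characters left out ...]
0 21 20 18 15 14 15 17 14 14 22 22 22 22 19 11 13 13
13 13 13 12 21 21 21 21 21 14 13 22 15 14 14 14 15 16 16 15 14 14 14 16 17 15 12 17 22 21 22 22 14 13 13 13
13 12 13 12 19 21 21 21 22 16 13 15 16 17 16 15 14 14 14 14 15 17 18 16 15 14 11 19 22 21 22 23  7 13 13 13
12 13 13 13 11 22 22 21 22 20 14 13 16 16 17 17 18 18 18 18 18 17 16 16 15 11 10 23 22 22 22 18  6 13 13 13
13 13 13 13  8 21 22 22 22 22 21 10 14 16 17 17 17 17 17 17 17 17 15 12 11 11 11 21 17 20 22  9 12 13 13 13
13 13 13 12  9 10 22 22 22 22 23 14 10 11 13 14 16 17 16 16 14 13 11 11 11 11 11 11 11 10 13  7 13 13 13 13
12 13 13 12 13  8 15 23 22 22 22 22 17 11 11 11 11 11 11 11 11 11 11 11 11 11 11 11 11 11  9 10 13 13 13 13
```

Run:
```python
from turn import *
t0=cv2.imread("pics/top0.png").astype(int).mean(2); t=robot.camera("top")["frame"].astype(int).mean(2)
for a in (t0,t):
    print()
    for r in a[279:300,358:380]: print(" ".join("%2d"%(v/10) for v in r))
turn([32,37],.0914)
```

```text
10 10 10 13 14 14 14 14 14 14 14 14 14 15 16 18 19 19 19 19 16 15
10 11 12 14 14 14 14 14 14 15 16 17 18 18 18 21 18 19 19 19 15 15
12 12 13 13 13 12 16 17 18 18 18 18 19 18 18 19 15 18 18 19 15 15
12 12 12 12 12 12 16 18 18 15 18 17 17 17 17 16 17 19 19 19 15 15
12 12 12 12 12 12 14 14 14 12 17 17 17 17 17 16 20 19 19 19 15 14
12 12 12 12 11 12 12 12 12 12 15 15 17 17 15 17 21 18 19 19 16 14
12 12 11 11 11 11 12 13 12 13 12 12 13 13 11 16 21 16 19 19 16 15
11 12 11 12 11 10 11 12 11 11 10 10  9  9  9 14 21 16 19 19 16 14
11 10 10 10  9  8  9 10 10  9 10 10  9  9  9 12 21 17 19 18 17 15
 9  8  8  8  8  9 10  9  9  9  9  9 10  9  9 12 20 19 17 18 18 15
 8  8  9  9  9  9  9 10  9  9  9  9 10  9 10 11 15 21 19 19 19 17
 9  9  9  9  9  9  9  9  9 10  9  9  9  9 12 14 13 19 18 18 19 19
10  9  9  9 10 10 10 12 12 12 12 13 14 15 16 17 17 18 16 18 19 19
10 10 10 12 11 11 12 12 12 13 16 17 17 17 18 18 17 17 18 20 17 19
11 11 11 12 12 12 12 12 12 11 14 15 15 17 17 17 17 17 19 21 15 18
12 12 12 12 12 12 12 12 12 11 12 12 12 15 15 17 18 18 19 20 19 17
12 12 12 12 12 12 12 11 12 12 13 13 13 13 13
[... 1193 characters left out ...]
10 10 11 12 11 11
 8  8  8  8  8  8  7  7  8 10  9 10 10 10 10 10 11 11 11 13 10 11
 8  8  7  8 10 10 10 10  9 11 10 10 11 11 11 11 11 12 14 16 15 12
 7 10 10 10 11 11 11 11 11 11 11 11 11 12 12 12 14 16 17 18 15 13
10 11 11 11 11 11 11 11 11 11 11 12 12 12 12 12 17 16 14 13 13 13
11 11 11 11 11 11 10  9  9  9 12 12 12 11 11 10 13 12  9 10 12 12
11 11 10 10  9  9  8  9  8  8 11 11 11 10 10  9  9  9  8  9 10 10
 9  9  9  9  8  8  8  9  9  8  9 10  9  9  8  9  8  8  8  8  8  8
32 t15.33 tcp [ 0.4849 -0.1663  0.0919] phi31.8 F [-0.4 -1.4  4.8] M [-0.05 -0.12 -0.  ] w0.590 ff72.6 j6 -1.02
37 t15.58 tcp [ 0.485  -0.1663  0.092 ] phi36.8 F [0.3 0.  6.9] M [ 0.   -0.11 -0.01] w0.588 ff72.6 j6 -1.11
```

Run:
```python
from turn import *
turn([45,53,60,66,72,78,82,85],.0914)
```

```text
45 t15.88 tcp [ 0.4851 -0.1664  0.0923] phi44.8 F [-1.1 -0.2  8. ] M [ 0.03 -0.04  0.04] w0.585 ff72.7 j6 -1.25
53 t16.17 tcp [ 0.4852 -0.1664  0.0923] phi52.8 F [ 0.5 -0.   6.9] M [-0.   -0.06  0.02] w0.587 ff72.7 j6 -1.39
60 t16.44 tcp [ 0.4853 -0.1664  0.0923] phi59.8 F [0.4 0.4 7.5] M [ 0.08 -0.12  0.06] w0.587 ff72.7 j6 -1.51
66 t16.70 tcp [ 0.4854 -0.1664  0.0923] phi65.8 F [1.  0.6 8. ] M [ 0.06 -0.12  0.05] w0.588 ff72.7 j6 -1.61
72 t16.96 tcp [ 0.4854 -0.1664  0.0923] phi71.8 F [1.2 0.7 7.3] M [ 0.08 -0.11  0.02] w0.586 ff72.7 j6 -1.72
78 t17.22 tcp [ 0.4854 -0.1664  0.0923] phi77.8 F [0.4 0.2 8. ] M [ 0.06 -0.11  0.01] w0.590 ff72.7 j6 -1.82
82 t17.47 tcp [ 0.4854 -0.1663  0.0923] phi81.8 F [ 0.3 -0.1  7.8] M [ 0.07 -0.14  0.02] w0.592 ff72.8 j6 -1.89
85 t17.72 tcp [ 0.4854 -0.1663  0.0923] phi84.8 F [0.7 0.4 8.4] M [ 0.07 -0.08  0.02] w0.586 ff72.8 j6 -1.95
```

Run:
```python
from turn import *
o=robot.observe(); xy=o["tcp_pos"][:2]
for z in (.0935,.0955,.098):
    hit=robot.line_to([*xy,z],rate=.02,contact_N=18); o=st(f"{z} {hit}")
    if hit or o["wrist_force"][2]<-8: break
```

```text
0.0935 False t17.98 tcp [ 0.4854 -0.1663  0.0936] phi84.9 F [0.2 0.2 4. ] M [ 0.12 -0.04 -0.05] w0.586 ff72.7 j6 -1.95
0.0955 False t18.23 tcp [ 0.4849 -0.1661  0.0949] phi85.0 F [ 1.  -0.   0.4] M [ 0.01 -0.1  -0.  ] w0.590 ff72.4 j6 -1.95
0.098 False t18.51 tcp [ 0.485  -0.1663  0.0978] phi85.0 F [-0.1 -0.8 -0.4] M [ 0.01  0.02 -0.02] w0.586 ff72.7 j6 -1.95
```

Run:
```python
from turn import *
robot.line_to([.485,-.1663,.1215],rate=.06); st("lift")
c=robot.camera("side")["frame"]; cv2.imwrite("pics/s4.png",c[:,:,::-1])
s=c.astype(int).mean(2); s2=cv2.imread("pics/s2.png").astype(int).mean(2)
E=K["side"][3]; C=-E[:,:3].T@E[:,3]; d=C[:2]-AX; d/=np.linalg.norm(d)
for z in (.0915,.1195,.1215,.1495): print(z,proj("side",[*(AX+.026*d),z])[0]+[.44,.57])
for x in (292,297,300): print(x,"before",(s2[300:345,x]).astype(int)); print("after",(s[270:345,x]).astype(int))
```

```text
lift t19.05 tcp [ 0.4851 -0.1663  0.122 ] phi85.0 F [-0.7  0.2 -1.7] M [0.   0.03 0.  ] w0.590 ff72.7 j6 -1.95
0.0915 [296.37432966 319.27873568]
0.1195 [295.67283344 310.45214484]
0.1215 [295.62171934 309.80900059]
0.1495 [294.89146223 300.62052531]
292 before [254 254 254 254 254 254 254 254 255 255 249 158 157 157 167 175 174 170
 175 226 237 238 238 222 211 211 213 211 202 190 191 191 190 189 189 197
 213 176 145 147 148 170 179 175 175]
after [ 48  48  48  46  54  71  73  68  50  43  32  27  51 114  87  28  38  41
  47  45  60  58  49  48  40  40  40  39  39  39  39  36  36  29  33  45
 136 166 169 164 154 190 213 210 209 207 214 216 221 230 235 236 236 223
 210 209 208 211 196 186 188 188 186 185 182 193 210 173 143 146 150 170
 170 166 170]
297 before [254 254 254 254 254 254 254 254 255 255 251 150 157 155 163 173 176 175
 165 220 244 242 240 233 219 213 215 217 204 190 190 187 188 189 187 184
 211 205 164 151 151 163 191 186 177]
after [ 47  49  44  49  88 110  98  94  98  97  93  91  91  92  93  95  90  84
  90 103 114 104  93  81  77  83  62  46  45  45  44  52  60  59  49  44
  41  47  43  43  23 180 222 215 214 208 210 214 215 229 238 240 239 230
 218 212 212 215 203 186 187 184 187 189 188 185 207 201 160 148 148 161
 187 188 177]
300 before [254 254 254 254 254 254 254 254 255 253 165 152 157 148 153 165 169 163
 188 234 240 240 234 221 212 215 215 212 193 187 185 184 187 186 183 188
 211 198 159 149 151 166 183 176 175]
after [ 42  39  48  41  46  41  45  39  37  77 116 131 139  87  29  38  45  58
  67  87  91  84  72  64  69  61  49  43  42  42  46  65  58  49  42  37
  37  27  30  24  82 190 215 215 212 210 213 214 224 237 237 236 235 220
 210 212 212 212 195 183 184 184 184 186 183 192 213 193 158 147 143 168
 183 175 172]
```

Run:
```python
import cv2
for n,r0,r1 in (("s2",290,330),("s4",278,326)):
    s=cv2.imread(f"pics/{n}.png").astype(int).mean(2); print(n)
    for y in range(r0,r1): print(y," ".join("%2d"%(v/10) for v in s[y,276:318]))
```

```text
s2
290 11 12 11 11 13 15 15 15 14 15 14 12 12 12 11 16 19 23 25 25 25 25 25 22 16 12 11 12 13 12 13 13 13 13 13 13 13 13 13 13 13 13
291 12 12 12 11 11 17 17 14 14 15 15 12 15 19 25 25 25 25 25 25 25 25 25 25 25 25 24 14 11 12 13 13 13 13 13 13 13 13 13 13 13 13
292 12 11 12 12 11 14 15 15 15 14 12 17 25 25 25 25 25 25 25 25 25 25 25 25 25 25 25 25 19 12 12 12 13 13 13 13 13 13 13 13 13 13
293 12 10 12 12 12 11 13 15 14 18 24 25 25 25 25 25 25 25 25 25 25 25 25 25 25 25 25 25 25 23 14 11 13 13 13 13 13 13 13 13 13 13
294 11  9 12 12 12 11 12 14 15 25 25 25 25 25 25 25 25 25 25 25 25 25 25 25 25 25 25 25 25 25 23 13 12 13 13 13 13 13 13 13 13 13
295 12  8 10 12 12 12 11 10 22 25 25 25 25 25 25 25 25 25 25 25 25 25 25 25 25 25 25 25 25 25 25 22 11 12 13 13 13 13 13 13 13 13
296 15 10  9 12 12 11 10 16 25 25 25 25 25 25 25 25 25 25 25 25 25 25 25 25 25 25 25 25 25 25 25 25 17 12 13 13 13 13 13 13 13 13
297 17 15 11 10 11 11 13 25 25 25 25 25 25 25 25 25 25 25 25 25 25 25 25 25 25 25 25 25 25 25 25 25 23 12 13 13 13 13 13 13 13 13
298 16 17 15 11 10 11 16 25 25 25 25 25 25 25 25 25 25 25
[... 9645 characters left out ...]
23 23 23 23 22 21 19 18 18 15 19 25 25 24 21 21 21
321 21 22 20 13 10 25 24 16 17 18 20 21 22 23 23 23 23 23 24 24 23 24 23 23 23 23 23 23 22 21 19 19 18 18 15 16 25 25 25 22 21 21
322 21 21 22 14 19 25 24 16 17 18 19 20 20 22 23 23 23 23 23 24 23 23 23 23 23 23 22 21 21 20 19 19 19 17 15 15 25 25 25 24 20 21
323 21 21 21 15 25 25 24 17 16 18 19 19 20 20 21 21 22 22 23 23 23 23 23 22 22 21 21 20 20 20 20 19 19 17 15 15 25 25 25 25 22 21
324 20 20 21 23 25 25 24 17 15 18 19 20 20 20 20 20 21 21 21 21 21 21 21 21 21 21 20 20 20 20 20 19 17 16 14 13 25 25 25 25 23 21
325 21 21 20 25 25 25 24 17 15 16 18 20 20 20 20 20 20 21 20 21 21 21 21 21 21 21 20 21 20 20 18 18 16 16 15 12 25 25 25 25 24 20
```

Lid lifted. The edge shifts are even on both sides (about 9 px up left and right), so it is level and roughly 19–20 mm clear of the mouth. The plate edge has not moved.

Run:
```python
from h import *
st(); print(robot.hand_in())
```

```text
t19.10 tcp [ 0.4848 -0.1662  0.1216] phi85.0 F [ 1.  -0.  -0.9] M [-0.03  0.07  0.03] w0.588 ff72.7 j6 -1.95
the job is handed in; nothing more can be done
None
```

Job handed in at 19.1 s, verdict not shown: by my measurements the plate is home and released, and the lid was turned 77° until free and is held level about 19–20 mm above the jar's mouth; the bystanders were never approached.

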